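# Bring the fluting sled to its loading catch and hold the index pin out

## Robot

A 7-joint arm with a two-finger parallel gripper is mounted at the origin on the work surface. World frame = base frame: x ahead of the robot, y to its left, z up, the work surface at z = 0. Lengths are in m, angles in rad, forces in N, time in s.
With the tool pointing down it reaches from about 0.4 to 0.875 m from the base axis. Payload 19.3 kg.
Tool frame: the origin (TCP) lies on the centre line of the jaws, within the pads' length; the fingertips stand 19 mm ahead of it and the grasp point (between the pads) is the TCP; z points along the fingers, y is the direction in which the jaws open and shut (so a half turn about z gives the same grasp; the last joint's range is limited). The gripper opens to 85 mm and grips with 20 to 120 N. Pads are 22 mm wide; open, the fingers measure 114 mm over their backs; the gripper's body (76 mm by 85 mm) begins 54 mm behind the grasp point. The pads swing forward as they close: fully open they stand 13 mm farther back than shut.
Start: joints at [1.057, 0.521, -0.036, 1.599, 0.021, 1.021, -0.113], TCP at [0.268, -0.564, 0.25] pointing down, gripper open.
Joint ranges: [-2.91, 2.91], [-0.3, 2.13], [-1.5, 1.42], [0.17, 2.43], [-1.26, 4.41], [0.16, 1.93], [-2.52, 2.52]. Speed limits (rad/s): [1.89, 1.89, 2.39, 2.39, 3.01, 3.01, 3.01].

## Interface

Orientations are given as a 3x3 rotation matrix whose columns are the frame's x, y, z axes.
In Python, from bench import state, snapshot, job_done, spot_in, spot_point gives the robot as it stands. The module is installed in compiled form; this text tells all that it offers.
- The arm moves only by the shell command python3 -m jog 'ROWS' [FORCE]. ROWS is text: rows parted by semicolons, each of 7 numbers parted by spaces: the opening, from 0 (shut) to 1 (fully open), then the shift along the tool's x, y, z in mm, then the turn, a rotation vector about the tool's x, y, z in rad. A call has 1 to 10 rows; each row shifts and turns the pose as measured when the row begins, along the tool's axes as they then stand; what a row does not reach is not made up. A row lasts 1/10 s, in which the tool goes at most 50 mm and 8.59 degrees, less where a joint would pass 70% of its speed; a pose out of reach is approached as far as the arm can. A call with a gripper value outside its range is refused whole. The fingers move at their own pace and stop on an object; FORCE is the grip in N (left out, the last holds). Time passes only in rows, so rows that do not move let the fingers close. It gives the time, the measured TCP pose, the force and the opening at its end, in the units of the state.
- state(): the state, without advancing time (a new reading comes with each control period).
- snapshot(name): name is "scene" or "top"; returns a dict with "pixels" (420x560x3 uint8, red, green, blue), "fovy" (degrees; the focal length in pixels is half the picture's height over the tangent of half this angle, whatever the lens; pixels are square), "cx", "cy" (the principal point, pixels), "dist" ([k1, k2, p1, p2, k3] as OpenCV has them; the pictures are not rectified), "R" (3x3) and "t" (3): a world point X has camera coordinates R X + t. Camera axes: x right, y down, z forward; pixel columns grow to the right and rows downward; lengths in m; the calibration is good to about 2 mm. A picture is of the moment at which its call begins. There is no depth.
- job_done(): hands the job in, once; it reports no verdict.
Trained networks look in a picture, given as the dict that the camera call returned (one of the last four; its "shot" number tells which), for a name from the list of things; names that differ only in an ending like _2 or _b are one class to them, and where a whole thing is asked for, a point or a joint stands for the part that bears it (a point fixed in the world has none). Each returns a list of dicts, best first, with "p" (0 to 1); they miss things now and then, are a little off and sometimes report something else, mostly with a low value. They report only what shows in the picture. A call takes as long as a camera call.
- spot_in(name, picture): "bbox" ([left, top, width, height] in pixels, round what is visible of it).
- spot_point(name, picture): "position" ([column, row] in pixels: a listed point, or the origin of a listed thing).
The state is a dict: "clock": time; "qpos": joint angles; "joint_velocities": joint speeds; "joint_torque": joint torques, N m; "position": TCP position; "orientation": TCP orientation; "wrist_force": force on the tool from outside, world axes, zero at the start; "ft_torque": the same for the moment, N m; "width": opening from 0.0 (shut) to 1.0 (fully open).
Only numpy, scipy, OpenCV 4.12 (cv2) and the standard library are available. Lean on these libraries where they do the work, as an engineer would, in place of code of your own. Each camera call takes 0.05 s, during which the arm holds its last target. There are 200 camera calls.

## Task

The router has just cut a flute in the furniture leg in the fluting jig: slide the sled by its wooden push knob clear of the cutter, headstock first, until it clicks into the sprung catch at the loading end. Only then pull the black knob of the index plunger straight up as far as it goes and keep holding it there, pin clear of the index wheel, so that I can turn the leg to its next flute; finish while still holding it. Do not turn the leg yourself, and leave the other things on the bench where they are.

Things in the scene. Friction and masses are not known exactly. Their poses are not given: they have to be found in the camera images.
- jig: the fluting jig's fixed base, a plywood board 305 x 605 x 18 mm. Origin on the bench under the leg's axis; x points away from the operator, y along the slide to the loading end (robot's left), z up. Router on an upright board 170 mm high at x = 98 mm, y = -115 mm, cutter pointing at the leg. Leg's axis along y, 106 mm up, leg 42 mm thick
- sled (a joint): position of the sled (m): 0 in the loading catch, negative (to -0.15) while in the cut; grows along the jig's y; solid stop at +0.002. The sled with the leg weighs about 1.5 kg and slides with 3 to 5 N; over the last 4 mm the catch's spring draws it in, and it takes about 20 N to pull it out again
- catch (a joint): the sprung roller of the catch, in the steel housing at the sled's front edge (m): about 0 when it is seated in the notch of the sled's edge strip, 0.004 while it rides on the flat of the strip
- push_knob (a point): centre of the sled's wooden push knob, an upright turned knob on the front edge of the sled, 32 mm in diameter, 38 mm high (77 to 115 mm above the bench; this point at 96 mm) on an 18 mm stem; it moves with the sled. Free on all sides; the leg's axis runs 70 mm behind it
- pin_knob: black knob of the sprung index plunger, upright on a steel bracket on the headstock, over the index wheel's rim; moves with the sled. A round band 28 mm wide, 16 mm high, its origin at the band's centre, 206 mm above the bench when seated; below it an 18 mm neck, then an 18 mm steel collar (top at 187 mm) and the bracket (168 mm). Free on all sides. z is the pull direction, straight up
- pin (a joint): how far the index plunger is pulled (m): 0 seated in a rim hole of the index wheel, 0.012 fully back against its own stop; the pin is 6 mm thick and sits 8 mm deep. The spring pulls it home with 6 N at 0 and 12 N fully back; it does not lock out, let go it snaps home.
- leg (a joint): turn of the leg and its index wheel (96 mm in diameter) about the spindle (rad), 0 at the start; locked while the pin is seated, free to turn when it is out
- spanner: collet spanner, 130 mm, lying on the jig's base board behind the sled, left of the router. Not part of the job. Origin: under its middle
- sanding_block: cork sanding block 60 x 90 x 30 mm on the jig's base board behind the headstock's end of the slide. Not part of the job. Origin: under its middle
- pencil: flat carpenter's pencil, 160 mm, on the front edge of the jig's base board, clear of the sled. Not part of the job. Origin: under its middle
- finished_leg: finished fluted leg, 190 mm long, 42 mm thick, lying on the bench in front of the jig. Not part of the job. Origin: under its middle
- ear_defenders: pair of ear defenders, 80 mm high, lying on the bench beyond the left end of the jig. Not part of the job. Origin: under its middle
- glue: glue bottle, 60 mm across, 170 mm high, standing on the bench beyond the left end of the jig. Not part of the job. Origin: under its middle
- bench_brush: bench brush, 270 mm long, 48 mm high, lying on the bench in front of the jig's right end. Not part of the job. Origin: under its middle

How it is judged:
On the way, in this order (a step that is already met when the one before it is completed fails the run):
1. the sled has clicked into the loading catch, the pin still seated (value of joint sled above -0.004 m and value of joint catch below 0.0018 m and value of joint pin below 0.004 m), for 0.2 s.
2. the plunger is pulled fully back and held by the gripper, the sled still in the catch (value of joint sled above -0.004 m and value of joint catch below 0.0018 m and value of joint pin above 0.01 m and contact force between the fingers and pin_knob above 3 N), for 0.3 s.
At the end, for the whole second after the job is handed in: The gripper still holds the index plunger's knob (contact force above 3 N) with the plunger pulled back more than 10 of its 12 mm, the sled is in the loading catch (within 4 mm, roller seated to 1.8 mm), and the leg has not turned more than 0.13 rad (all of step 2 and value of joint leg between -0.13 and 0.13 rad); the arm keeps its last pose, push and grip.
It fails at once if the index pin is pulled out more than 5 mm while the sled is not in its catch (cutter in the flute) (value of joint pin above 0.005 m and value of joint sled below -0.008 m).
It fails at once if the robot turned the leg (more than 0.13 rad) (value of joint leg above 0.13 rad or value of joint leg below -0.13 rad).
It fails at once if another thing on the bench was moved by more than 30 mm (distance of any of spanner, sanding_block, pencil, finished_leg, ear_defenders, glue, bench_brush from where it was at the start of the episode above 0.03 m).
It also fails if it takes over 38 s, if anything falls off the work surface, if the arm or the gripper's body presses on something with over 40 N, if the wrist force passes 120 N, or if a joint passes its speed limit or range.

## Working session

There is one attempt and no reset: what is moved stays moved. The work goes in short steps, Python scripts to look and compute and a shell command to move; the robot and the scene stay as the last step left them, time stands still between calls to the robot, and variables do not carry over. Pictures are saved under pics/ and viewed, on a budget of 10 in all, crops included, one or two more only if the job needs it, and the job is handed in when it is done.

```bash
mkdir -p pics; cat > h.py <<'E'
import numpy as np,cv2
from bench import *
def K(s):
    f=s["pixels"].shape[0]/2/np.tan(np.radians(s["fovy"])/2)
    return np.array([[f,0,s["cx"]],[0,f,s["cy"]],[0,0,1.]])
def ray(s,p):
    u=cv2.undistortPoints(np.array([[p]],float),K(s),np.array(s["dist"],float))[0,0]
    R=np.array(s["R"]);return -R.T@np.array(s["t"]),R.T@np.array([u[0],u[1],1])
def at_z(s,p,z):
    c,d=ray(s,p);return c+d*(z-c[2])/d[2]
def proj(s,X):
    R=np.array(s["R"],float);return cv2.projectPoints(np.array([X],float),cv2.Rodrigues(R)[0],np.array(s["t"],float),K(s),np.array(s["dist"],float))[0][0,0]
def tri(sp):
    A=np.zeros((3,3));b=np.zeros(3)
    for s,p in sp:
        c,d=ray(s,p);d=d/np.linalg.norm(d);M=np.eye(3)-np.outer(d,d);A+=M;b+=M@c
    return np.linalg.solve(A,b)
def save(s,n): cv2.imwrite("pics/"+n,s["pixels"][:,:,::-1])
E
python3 - <<'E'
from h import *
np.set_printoptions(precision=4,suppress=True)
S={n:snapshot(n) for n in("scene","top")}
for n,s in S.items(): save(s,n+"0.png");print(n,-np.array(s["R"]).T@s["t"])
H=dict(push_knob=.096,pin_knob=.206,spanner=.018,sanding_block=.018,pencil=.018,finished_leg=0,ear_defenders=0,glue=0,bench_brush=0,jig=0)
for k,z in H.items():
    L=[]
    for n,s in S.items():
        r=spot_point(k,s)
        if r: p=r[0]["position"];L.append((s,p));print(k,n,round(r[0]["p"],2),np.round(p,1),at_z(s,p,z))
    if len(L)==2: print("   tri",tri(L))
st=state();print(st["position"],st["orientation"],st["clock"],st["width"])
E
```

```text
scene [ 1.0244 -0.324   0.8522]
top [0.4647 0.0032 1.3637]
push_knob scene 0.89 [235.  260.7] [ 0.5495 -0.0898  0.096 ]
push_knob top 0.66 [329.8 202.1] [ 0.5573 -0.0799  0.096 ]
   tri [ 0.5542 -0.0852  0.0987]
pin_knob scene 0.56 [310.  203.8] [0.5899 0.0648 0.206 ]
pin_knob top 0.69 [267.4 181.5] [0.5908 0.0641 0.206 ]
   tri [0.5907 0.064  0.2073]
spanner scene 0.65 [352.3 288.8] [0.7085 0.1001 0.018 ]
spanner top 0.94 [256.8 143.8] [0.7073 0.1038 0.018 ]
   tri [0.7074 0.1033 0.0135]
sanding_block scene 0.86 [381.2 254.5] [0.6795 0.214  0.018 ]
sanding_block top 0.96 [213.5 157.7] [0.6691 0.2136 0.018 ]
   tri [0.6731 0.2179 0.0072]
pencil scene 0.53 [273.8 221.3] [0.4573 0.0716 0.018 ]
pencil top 0.64 [263.2 241.5] [0.4593 0.0801 0.018 ]
   tri [0.4571 0.0768 0.0147]
finished_leg scene 0.58 [136.3 313.7] [ 0.4833 -0.3002  0.    ]
finished_leg top 0.85 [284.5 272.2] [0.3827 0.0247 0.    ]
   tri [ 0.3683 -0.1337 -0.1841]
ear_defenders scene 0.74 [368.1 177.3] [0.4669 0.3762 0.    ]
ear_defenders top 0.66 [148.1 229.9] [0.4803 0.3806 0.    ]
   tri [0.4766 0.373  0.0106]
glue scene 0.68 [399.1 225.7] [0.6351 0.3224 0.    ]
glue top 0.92 [175.8 166.4] [0.6471 0.3143 0.    ]
   tri [0.644  0.3093 0.0183]
bench_brush scene 0.83 [134.7 316.7] [ 0.4878 -0.3058  0.    ]
bench_brush top 0.7 [412.5 233.9] [ 0.4885 -0.2999  0.    ]
   tri [ 0.4875 -0.3032 -0.0025]
jig scene 0.9 [297.8 267.3] [0.5874 0.0462 0.    ]
jig top 0.89 [278.  186.9] [0.6    0.0473 0.    ]
   tri [0.5964 0.0436 0.0139]
[ 0.2684 -0.5645  0.2503] [[ 0.9031  0.4294  0.    ]
 [ 0.4294 -0.9031 -0.    ]
 [ 0.      0.     -1.    ]] 1.1 0.9998174048818391
```

View pics/scene0.png

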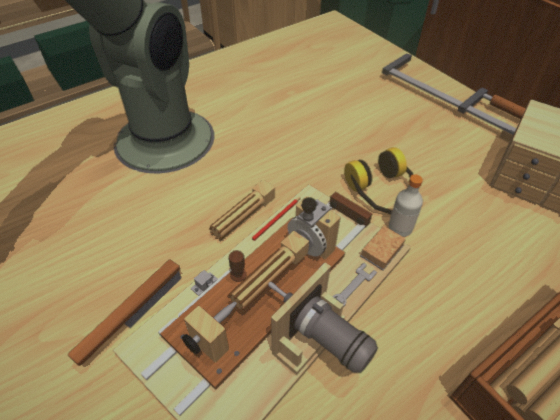

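View pics/top0.png

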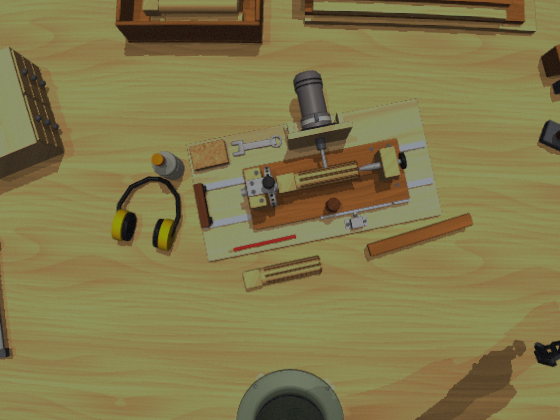

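The scene picture shows the push knob at (236,262), the pin knob at (309,205) and the catch at (203,282). The top picture shows the push knob at (333,205), the pin knob at (268,183) and the board corners at about (210,259), (440,215), (417,100) and (188,143).

```bash
cat >> h.py <<'E'
def totool(X,yaw=None):
    st=state();R=np.array(st["orientation"]);d=R.T@(np.array(X)-st["position"])*1000
    out=[np.round(d,1)]
    if yaw is not None:
        y=np.array([-np.sin(yaw),np.cos(yaw),0]);t=R.T@y
        if t[1]<0:t=-t
        out.append(("turn z",round(float(np.arctan2(-t[0],t[1])),3)))
    return out
E
python3 - <<'E'
from h import *
np.set_printoptions(precision=4,suppress=True)
s=snapshot("top")
C=[at_z(s,p,.018) for p in[(210,259),(440,215),(417,100),(188,143)]]
for c in C: print(c)
for a,b in((1,0),(2,3)):
    d=C[a]-C[b];d=C[b]-C[a];print(np.linalg.norm(d),np.arctan2(-d[0],d[1]))
b=spot_in("push_knob",s);print(b[0])
for p in[(333,205)]:print(at_z(s,p,.115))
print(totool([.556,-.082,.25],.18))
E
```

```text
[0.4112 0.2135 0.018 ]
[ 0.5377 -0.3657  0.018 ]
[ 0.8326 -0.305   0.018 ]
[0.7059 0.2811 0.018 ]
0.5928501590437917 0.2149593332084277
0.5995611972610644 0.2129221946880455
{'bbox': [240.2, 138.8, 170.2, 88.2], 'p': 0.95}
[ 0.5493 -0.0863  0.115 ]
[array([ 467. , -312.2,    0.3]), ('turn z', 0.264)]
```

```bash
python3 -m jog '1 40 -27 0 0 0 .115;1 40 -27 0 0 0 .115;1 40 -22 0 0 0 0;1 40 -22 0 0 0 0;1 40 -22 0 0 0 0;1 40 -22 0 0 0 0;1 40 -22 0 0 0 0' 50
python3 -c "
from h import *
print(totool([.5545,-.084,.2],.213),state()['clock'])"
```

```text
clock: 1.9
position: [0.4976, -0.3339, 0.2502]
orientation: [[0.982, 0.191, -0.001], [0.191, -0.982, -0.003], [-0.001, 0.003, -1.0]]
wrist_force: [0.7, -1.1, 0.6]
width: 0.997
[array([ 103.7, -234.6,   49.3]), ('turn z', -0.021)] 1.9
```

```bash
python3 -m jog '1 17 -38 0 0 0 -.02;1 17 -38 0 0 0 0;1 17 -38 0 0 0 0;1 17 -38 0 0 0 0;1 17 -38 8 0 0 0;1 17 -38 8 0 0 0;1 5 -20 10 0 0 0'
python3 - <<'E'
from h import *
np.set_printoptions(precision=4,suppress=True)
print(totool([.5545,-.084,.2],.213))
S=[snapshot("scene"),snapshot("top")]
L=[]
for s in S:
    r=spot_point("push_knob",s); 
    if r: print(r[0]);L.append((s,r[0]["position"]))
if len(L)==2:print(tri(L))
s=S[0];c=s["pixels"][150:350,140:400][:,:,::-1].copy();cv2.imwrite("pics/a1.png",cv2.resize(c,None,fx=3,fy=3,interpolation=cv2.INTER_CUBIC))
E
```

```text
clock: 2.6
position: [0.5563, -0.0549, 0.2238]
orientation: [[0.976, 0.216, 0.005], [0.216, -0.976, -0.002], [0.004, 0.003, -1.0]]
wrist_force: [0.3, -1.0, 0.6]
width: 1.002
[array([-8.1, 27.9, 23.8]), ('turn z', 0.005)]
{'position': [234.9, 263.6], 'p': 0.62}
{'position': [211.0, 157.4], 'p': 0.53}
[0.6139 0.0408 0.1738]
```

View pics/a1.png

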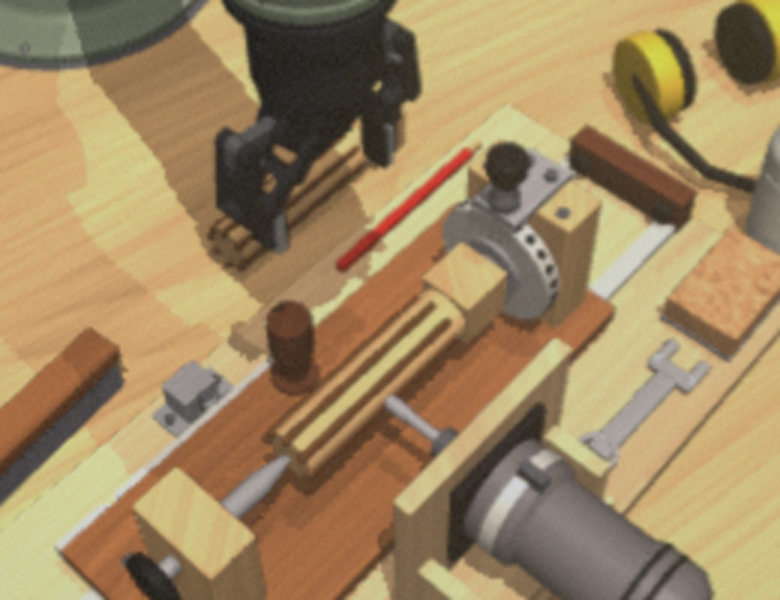

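The crop shows the gripper above and the push knob at crop (291,340), which is scene pixel (237,263); its top is at about crop (290,313).

```bash
python3 - <<'E'
from h import *
np.set_printoptions(precision=4,suppress=True)
s=snapshot("scene")
print(at_z(s,(237,263),.096),at_z(s,(236.7,254.3),.115))
for X in([.5545,-.084,.096],):print(proj(s,X),totool(X,.213))
E
```

```text
[ 0.5567 -0.0895  0.096 ] [ 0.5503 -0.0847  0.115 ]
[238.7153 260.9769] [array([ -6.3,  22.8, 128. ]), ('turn z', 0.001)]
```

```bash
python3 -m jog '1 -6 24 20 0 0 0;1 0 0 25 0 0 0;1 0 0 25 0 0 0;1 0 0 25 0 0 0;1 0 0 15 0 0 0;1 0 0 0 0 0 0'
python3 -c "
from h import *
print(totool([.5545,-.0855,.1],.213))"
```

```text
clock: 3.45
position: [0.5564, -0.0957, 0.1136]
orientation: [[0.98, 0.2, 0.01], [0.201, -0.98, -0.008], [0.008, 0.009, -1.0]]
wrist_force: [-1.3, -0.7, -0.4]
width: 1.0
[array([  0.1, -10.5,  13.5]), ('turn z', -0.011)]
```

```bash
python3 -m jog '1 0 -8 9 -.009 .01 -.01;1 0 0 4 0 0 0;.2 0 0 0 0 0 0;0 0 0 0 0 0 0;0 0 0 0 0 0 0;0 0 0 0 0 0 0;0 0 0 0 0 0 0' 50
python3 - <<'E'
from h import *
print(totool([.5545,-.0855,.1],.213))
for n in("scene",):
    s=snapshot(n);c=s["pixels"][150:350,140:400][:,:,::-1];cv2.imwrite("pics/a2.png",cv2.resize(c,None,fx=3,fy=3,interpolation=cv2.INTER_CUBIC))
E
```

```text
clock: 4.15
position: [0.5568, -0.092, 0.105]
orientation: [[0.979, 0.204, 0.026], [0.205, -0.979, -0.015], [0.022, 0.02, -1.0]]
wrist_force: [2.7, -3.0, -15.2]
width: 0.359
[array([-1. , -7. ,  4.9]), ('turn z', -0.007)]
```

View pics/a2.png

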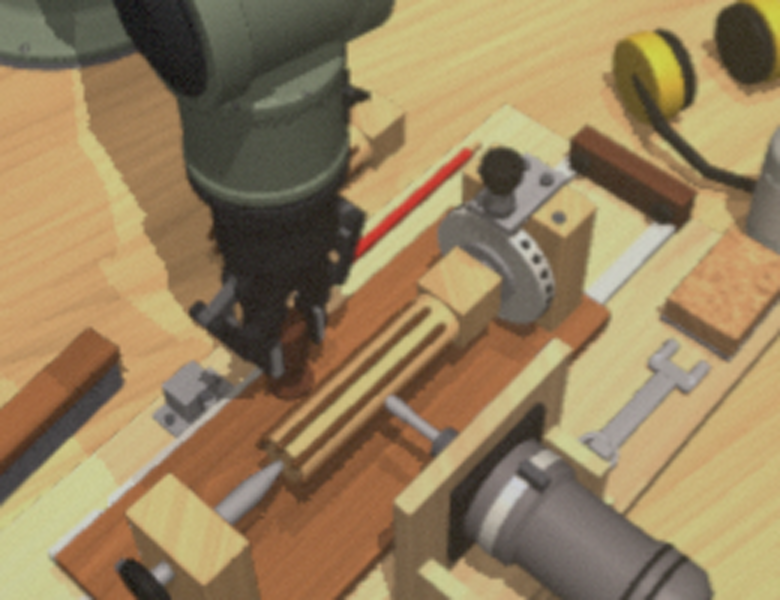

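Knob gripped (opening 0.36, about 30 mm). Slide now, along tool -y.

```bash
python3 -m jog '0 0 -10 0 0 0 0;0 0 -12 0 0 0 0;0 0 -12 0 0 0 0;0 0 -12 0 0 0 0;0 0 -12 0 0 0 0'
python3 -c "
from h import *
d=np.array(state()['position'])-[.5568,-.092,.105];print(d,np.linalg.norm(d[:2]),np.arctan2(-d[0],d[1]),totool([0,0,0],.213)[1])"
```

```text
clock: 4.7
position: [0.546, -0.0442, 0.1049]
orientation: [[0.98, 0.195, 0.029], [0.196, -0.98, -0.025], [0.023, 0.03, -0.999]]
wrist_force: [1.4, -11.5, 0.7]
width: 0.359
[-1.07904562e-02  4.77550290e-02 -5.71834355e-05] 0.04895892913118921 0.22222261411381303 ('turn z', -0.016)
```

```bash
python3 -m jog '0 0 -12 0 .008 -.006 -.008;0 0 -12 0 .008 -.006 -.008;0 0 -12 0 .008 -.006 -.006;0 0 -12 0 0 0 0'
python3 - <<'E'
from h import *
d=np.array(state()['position'])-[.5568,-.092,.105];print(d,np.linalg.norm(d[:2]),np.arctan2(-d[0],d[1]),totool([0,0,0],.213)[1])
S=[snapshot("scene"),snapshot("top")]
for s in S:
  for k in("pin_knob",):
    r=spot_point(k,s); r and print(k,r[0],at_z(s,r[0]["position"],.206))
c=[cv2.resize(S[0]["pixels"][150:350,140:400],None,fx=1.5,fy=1.5),cv2.resize(S[1]["pixels"][80:280,180:440],None,fx=1.5,fy=1.5)]
cv2.imwrite("pics/a3.png",np.hstack(c)[:,:,::-1])
E
```

```text
clock: 5.1
position: [0.5365, -0.0034, 0.105]
orientation: [[0.978, 0.211, 0.007], [0.211, -0.977, -0.013], [0.004, 0.014, -1.0]]
wrist_force: [1.5, -11.6, -1.4]
width: 0.362
[-2.02615244e-02  8.85683762e-02 -4.38388358e-05] 0.09085640671991822 0.22489705035920673 ('turn z', -0.001)
pin_knob {'position': [334.9, 183.6], 'p': 0.73} [0.57600985 0.13974983 0.206     ]
pin_knob {'position': [228.9, 190.1], 'p': 0.41} [0.56990421 0.14765824 0.206     ]
```

View pics/a3.png

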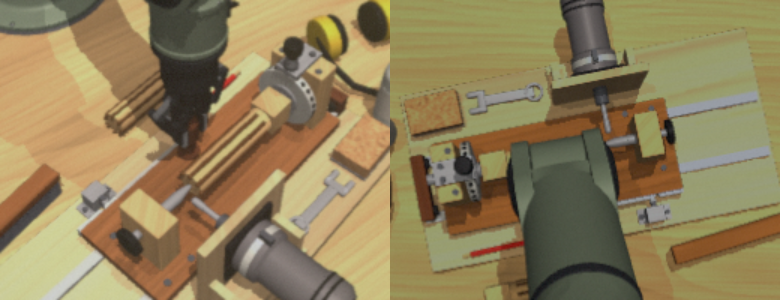

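The sled's left end, at about (443,195) in the right half, is now roughly 10–20 mm short of the dark end stop (432,190). The catch is at (655,213). I'll continue in small steps and watch the force.

```bash
python3 -m jog '0 0 -6 0 0 0 0;0 0 -5 0 0 0 0;0 0 -5 0 0 0 0'; python3 -m jog '0 0 -5 0 0 0 0;0 0 -5 0 0 0 0'
```

```text
clock: 5.6
position: [0.5339, 0.008, 0.105]
orientation: [[0.978, 0.209, 0.009], [0.209, -0.978, -0.018], [0.005, 0.019, -1.0]]
wrist_force: [11.7, -37.9, -13.0]
width: 0.359
clock: 5.8
position: [0.5338, 0.0083, 0.105]
orientation: [[0.979, 0.201, 0.012], [0.202, -0.979, -0.028], [0.006, 0.029, -1.0]]
wrist_force: [10.1, -33.2, -11.8]
width: 0.362
```

```bash
python3 -m jog '0 0 -5 0 0 0 0;0 0 -5 0 0 0 0'; python3 -m jog '0 0 -5 0 0 0 0'
```

```text
clock: 6.0
position: [0.5341, 0.0084, 0.1048]
orientation: [[0.981, 0.192, 0.016], [0.193, -0.981, -0.037], [0.009, 0.04, -0.999]]
wrist_force: [8.2, -32.0, -5.4]
width: 0.363
clock: 6.1
position: [0.5341, 0.0084, 0.1048]
orientation: [[0.982, 0.188, 0.018], [0.188, -0.981, -0.042], [0.009, 0.045, -0.999]]
wrist_force: [9.3, -33.5, -5.6]
width: 0.359
```

It stopped dead after about 103 mm with about 33 N: the solid stop. Relax, open and rise.

```bash
python3 -m jog '0 0 1 0 0 0 0;0 0 0 0 0 0 0;.6 0 0 0 0 0 0;.8 0 0 0 0 0 0;.8 0 0 0 0 0 0;.8 0 0 -10 .02 -.01 0;.8 0 0 -25 .02 0 0;.8 0 0 -30 0 0 0;.8 -10 0 -30 0 0 0;.8 -20 0 -30 0 0 0'
python3 -m jog '.8 -30 20 -20 0 0 -.02;.8 -30 20 -20 0 0 0;.8 -30 20 0 0 0 0;.8 -30 20 0 0 0 0'
python3 - <<'E'
from h import *
S=[snapshot("scene"),snapshot("top")]
L=[]
for s in S:
  for k in("push_knob","pin_knob","jig"):
    r=spot_point(k,s)
    if r:
        print(k,r[0],at_z(s,r[0]["position"],{"push_knob":.096,"pin_knob":.206,"jig":0}[k]))
        if k=="pin_knob":L.append((s,r[0]["position"]))
if len(L)==2:print(tri(L))
c=[cv2.resize(S[0]["pixels"][130:330,140:400],None,fx=3,fy=3,interpolation=cv2.INTER_CUBIC)]
cv2.imwrite("pics/a4.png",c[0][:,:,::-1])
cv2.imwrite("pics/a5.png",cv2.resize(S[1]["pixels"][100:280,180:440],None,fx=3,fy=3,interpolation=cv2.INTER_CUBIC)[:,:,::-1])
E
```

```text
clock: 7.1
position: [0.5042, 0.0037, 0.2314]
orientation: [[0.982, 0.188, -0.005], [0.188, -0.982, -0.003], [-0.005, 0.003, -1.0]]
wrist_force: [-0.3, -0.7, 0.1]
width: 0.8
clock: 7.5
position: [0.4021, -0.0992, 0.2776]
orientation: [[0.977, 0.214, 0.004], [0.214, -0.977, -0.003], [0.003, 0.004, -1.0]]
wrist_force: [0.5, -1.7, 0.2]
width: 0.8
push_knob {'position': [267.5, 233.4], 'p': 0.67} [0.52995173 0.00422211 0.096     ]
pin_knob {'position': [337.5, 180.6], 'p': 0.53} [0.57255816 0.14960054 0.206     ]
jig {'position': [297.5, 269.0], 'p': 0.91} [0.5906522 0.0429088 0.       ]
push_knob {'position': [412.8, 236.4], 'p': 0.67} [ 0.48086261 -0.27938071  0.096     ]
pin_knob {'position': [223.7, 189.4], 'p': 0.67} [0.5711626  0.15912975 0.206     ]
jig {'position': [282.4, 189.6], 'p': 0.64} [0.59330838 0.03580198 0.        ]
[0.56971341 0.15728984 0.19962807]
```

View pics/a4.png

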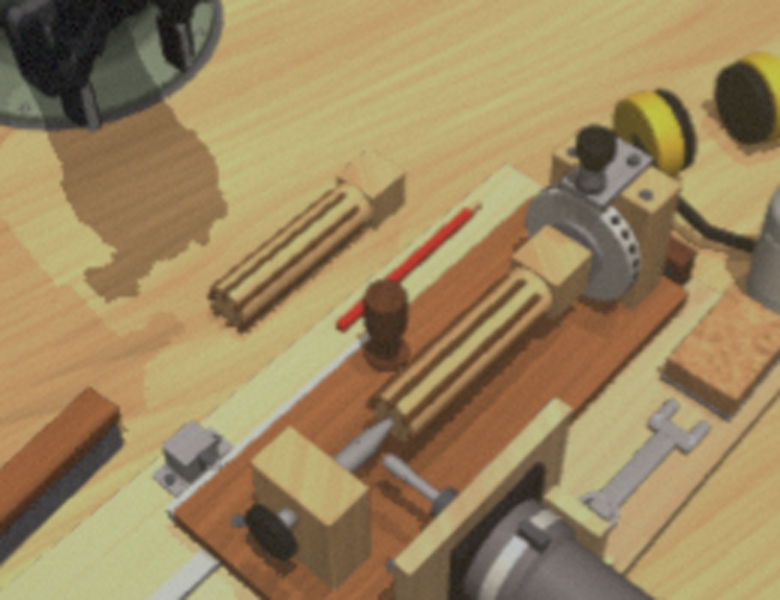

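View pics/a5.png

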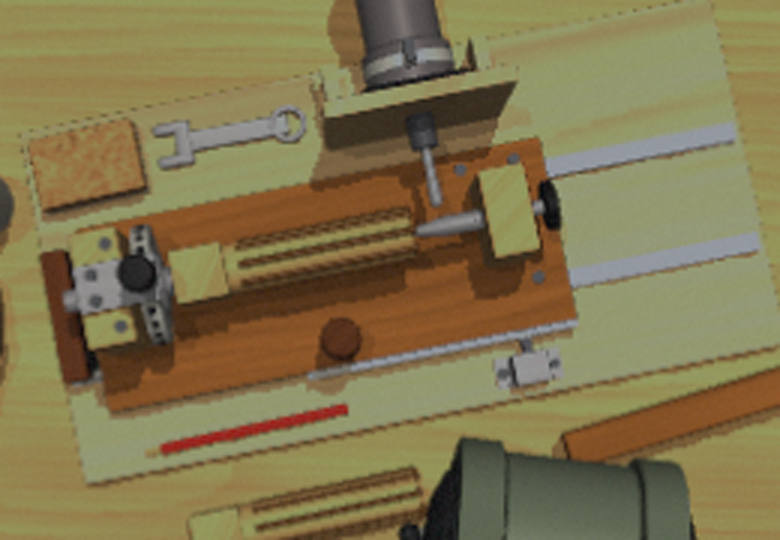

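The scene crop shows the knob band at crop (596,144), which is scene pixel (338.7,178). The top crop has it at (136,272), which is top pixel (225.3,190.7). The sled rests against the end stop, the leg end is clear of the cutter tip, and the bench things haven't moved.

```bash
python3 - <<'E'
from h import *
np.set_printoptions(precision=4,suppress=True)
a=snapshot("scene");b=snapshot("top")
pa,pb=(338.7,178),(225.3,190.7)
print(at_z(a,pa,.206),at_z(b,pb,.212),tri([(a,pa),(b,pb)]))
# prediction: initial knob pos + travel
print(np.array([.5907,.064])+.105*np.array([-np.sin(.218),np.cos(.218)]))
for k in((.5675,.157,.27),):print(totool(k,.213))
E
```

```text
[0.5683 0.1565 0.206 ] [0.5679 0.1547 0.212 ] [0.5686 0.1557 0.2066]
[0.568  0.1665]
[array([ 215. , -213.7,    6.3]), ('turn z', 0.003)]
```

```bash
python3 -m jog '.8 35 -35 0 0 0 0;.8 35 -35 0 0 0 0;.8 35 -35 0 0 0 0;.8 35 -35 0 0 0 0;.8 35 -35 0 0 0 0;.8 20 -18 0 0 0 0;.8 0 0 0 0 0 0'
python3 -c "
from h import *
print(totool([.5683,.156,.27],.213))"
```

```text
clock: 8.7
position: [0.5558, 0.1406, 0.2742]
orientation: [[0.977, 0.214, 0.0], [0.214, -0.977, -0.002], [-0.0, 0.002, -1.0]]
wrist_force: [-0.0, -0.3, -0.6]
width: 0.802
[array([ 15.5, -12.4,   4.1]), ('turn z', 0.003)]
```

```bash
python3 -m jog '.8 15 -12 4 0 0 0;.8 0 0 0 0 0 0'
python3 - <<'E'
from h import *
print(totool([.5683,.156,.214],.213))
a=snapshot("scene");r=spot_point("pin_knob",a);r and print(r[0],at_z(a,r[0]["position"],.206))
cv2.imwrite("pics/a6.png",cv2.resize(a["pixels"][100:240,240:440],None,fx=3,fy=3,interpolation=cv2.INTER_CUBIC)[:,:,::-1])
E
```

```text
clock: 8.9
position: [0.568, 0.1571, 0.269]
orientation: [[0.976, 0.216, -0.002], [0.216, -0.976, -0.002], [-0.002, 0.002, -1.0]]
wrist_force: [-1.2, 0.2, -0.0]
width: 0.801
[array([ 0.2,  1.1, 55. ]), ('turn z', 0.005)]
{'position': [338.7, 176.5], 'p': 0.76} [0.56497284 0.15932998 0.206     ]
```

View pics/a6.png

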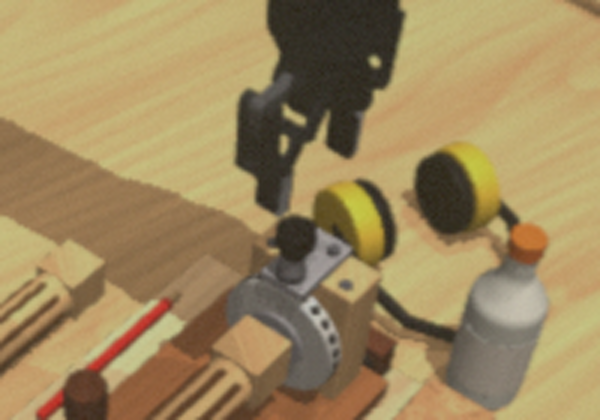

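The gripper is centred above the knob (crop (297,237)), with a finger on each side along the slide. Descend.

```bash
python3 -m jog '.8 0 0 20 0 0 0;.8 0 0 20 0 0 0;.8 0 0 14 0 0 0;.8 0 0 0 0 0 0' 20
python3 -c "
from h import *
print(totool([.5675,.1565,.213],.213))"
```

```text
clock: 9.4
position: [0.5666, 0.151, 0.2152]
orientation: [[0.978, 0.211, 0.0], [0.211, -0.978, -0.004], [-0.001, 0.004, -1.0]]
wrist_force: [-0.7, -1.3, 1.3]
width: 0.802
[array([ 2. , -5.2,  2.2]), ('turn z', -0.001)]
```

```bash
python3 -m jog '.8 2 -5 2 0 0 0;.8 0 0 0 0 0 0'; python3 -m jog '.5 0 0 0 0 0 0;.42 0 0 0 0 0 0;.38 0 0 0 0 0 0';python3 -m jog '.3 0 0 0 0 0 0;.3 0 0 0 0 0 0'
```

```text
clock: 9.6
position: [0.5677, 0.1559, 0.2144]
orientation: [[0.978, 0.209, 0.001], [0.209, -0.978, -0.004], [0.0, 0.004, -1.0]]
wrist_force: [-0.0, 0.6, 0.2]
width: 0.801
clock: 9.9
position: [0.5683, 0.156, 0.2161]
orientation: [[0.978, 0.209, 0.003], [0.209, -0.978, -0.004], [0.002, 0.004, -1.0]]
wrist_force: [-0.6, 0.7, 0.2]
width: 0.381
clock: 10.1
position: [0.5682, 0.1561, 0.2164]
orientation: [[0.978, 0.209, 0.003], [0.209, -0.978, -0.003], [0.003, 0.004, -1.0]]
wrist_force: [1.7, 0.3, -3.7]
width: 0.317
```

Gripped at 27 mm with almost no side force. Firm the grip, then lift.

```bash
python3 -m jog '0 0 0 0 0 0 0;0 0 0 0 0 0 0;0 0 0 0 0 0 0' 70; python3 -m jog '0 0 0 -4 0 0 0;0 0 0 -4 0 0 0'; python3 -m jog '0 0 0 -4 0 0 0;0 0 0 -4 0 0 0'
```

```text
clock: 10.4
position: [0.5683, 0.1561, 0.2166]
orientation: [[0.978, 0.209, 0.004], [0.209, -0.978, -0.003], [0.003, 0.004, -1.0]]
wrist_force: [0.2, 0.7, 0.8]
width: 0.293
clock: 10.6
position: [0.5682, 0.1561, 0.224]
orientation: [[0.978, 0.21, 0.003], [0.21, -0.978, -0.003], [0.002, 0.004, -1.0]]
wrist_force: [3.6, 1.3, -10.5]
width: 0.299
clock: 10.8
position: [0.5679, 0.1559, 0.2297]
orientation: [[0.978, 0.21, 0.001], [0.21, -0.978, -0.004], [0.0, 0.004, -1.0]]
wrist_force: [30.8, 9.5, -94.4]
width: 0.294
```

It hit the plunger stop at about 13 mm with 94 N. Relax to the measured pose.

```bash
python3 -m jog '0 0 0 0.3 0 0 0'; python3 -m jog '0 0 0 0 0 0 0;0 0 0 0 0 0 0'
```

```text
clock: 10.9
position: [0.5682, 0.1561, 0.2284]
orientation: [[0.978, 0.21, 0.001], [0.21, -0.978, -0.004], [-0.0, 0.004, -1.0]]
wrist_force: [8.5, 4.3, -10.8]
width: 0.298
clock: 11.1
position: [0.5682, 0.1561, 0.2277]
orientation: [[0.978, 0.21, 0.0], [0.21, -0.978, -0.004], [-0.001, 0.004, -1.0]]
wrist_force: [3.9, 1.0, -11.0]
width: 0.292
```

```bash
python3 -m jog '0 0 0 -0.8 0 0 0'; python3 -m jog '0 0 0 -0.8 0 0 0'
```

```text
clock: 11.2
position: [0.5682, 0.1561, 0.2283]
orientation: [[0.978, 0.21, -0.0], [0.21, -0.978, -0.004], [-0.001, 0.004, -1.0]]
wrist_force: [4.8, 1.4, -11.8]
width: 0.293
clock: 11.3
position: [0.5682, 0.1561, 0.2289]
orientation: [[0.978, 0.21, -0.0], [0.21, -0.978, -0.004], [-0.001, 0.004, -1.0]]
wrist_force: [7.4, 3.1, -24.8]
width: 0.293
```

Now it sits on its stop (25 N, where the spring alone gives 12 N). Check from the cameras.

```bash
python3 - <<'E'
from h import *
np.set_printoptions(precision=4,suppress=True)
H=dict(push_knob=.096,spanner=.018,sanding_block=.018,pencil=.018,ear_defenders=0,glue=0,bench_brush=0,finished_leg=0)
S={n:snapshot(n) for n in("scene","top")}
for k,z in H.items():
  for n,s in S.items():
    r=spot_point(k,s)
    if r:print(k,n,round(r[0]["p"],2),at_z(s,r[0]["position"],z))
st=state();print(st["clock"],st["position"],st["wrist_force"],st["width"])
cv2.imwrite("pics/a7.png",cv2.resize(S["scene"]["pixels"][130:330,140:400],None,fx=3,fy=3,interpolation=cv2.INTER_CUBIC)[:,:,::-1])
E
```

```text
push_knob scene 0.81 [0.5302 0.0059 0.096 ]
push_knob top 0.66 [0.5357 0.0091 0.096 ]
spanner scene 0.92 [0.7094 0.1002 0.018 ]
spanner top 0.97 [0.7042 0.102  0.018 ]
sanding_block scene 0.84 [0.6747 0.2184 0.018 ]
pencil scene 0.59 [0.4559 0.0734 0.018 ]
pencil top 0.46 [0.4472 0.0783 0.018 ]
ear_defenders scene 0.92 [0.4788 0.3739 0.    ]
ear_defenders top 0.95 [0.4831 0.3815 0.    ]
glue scene 0.71 [0.6408 0.32   0.    ]
bench_brush scene 0.63 [ 0.4853 -0.3018  0.    ]
bench_brush top 0.56 [ 0.4754 -0.3004  0.    ]
finished_leg scene 0.7 [0.3784 0.0139 0.    ]
finished_leg top 0.59 [0.3856 0.0286 0.    ]
12.2 [0.5682 0.1561 0.2289] [  5.2386   2.6606 -16.5425] 0.2878686320270038
```

View pics/a7.png

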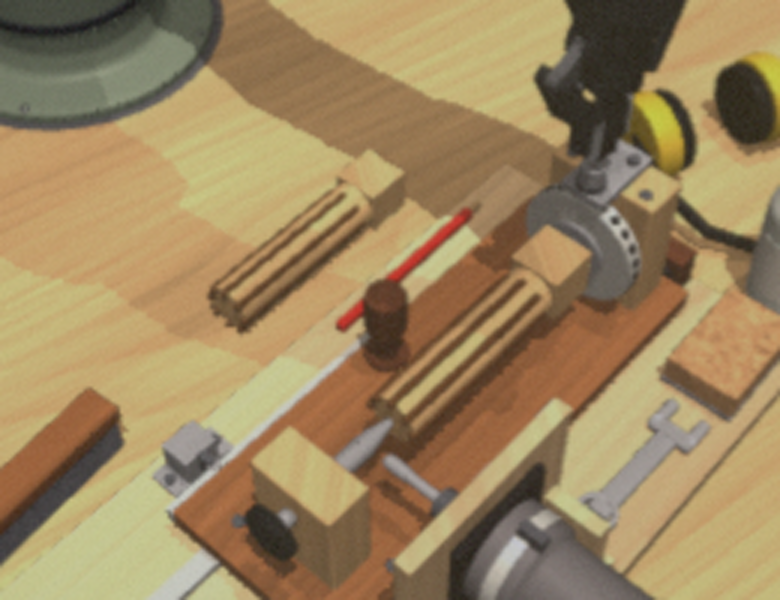

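The sled is unchanged (tail corner at crop (172,513), as before), the knob is held up, and nothing else has moved. The force eased from 25 to 16 N, so I'll firm the grip, top up the pull and check that it's steady.

```bash
python3 -m jog '0 0 0 -0.5 0 0 0;0 0 0 -0.5 0 0 0;0 0 0 -0.6 0 0 0' 100
python3 - <<'E'
from h import *
for i in range(20):
    snapshot("top")
    if i%4==3: st=state();print(st["clock"],np.round(st["position"],4),np.round(st["wrist_force"],1),round(st["width"],3))
E
```

```text
clock: 12.5
position: [0.5682, 0.156, 0.229]
orientation: [[0.978, 0.21, -0.001], [0.21, -0.978, -0.004], [-0.002, 0.004, -1.0]]
wrist_force: [8.0, 4.2, -22.3]
width: 0.282
12.7 [0.5682 0.1561 0.229 ] [  9.1   3.4 -21.4] 0.281
12.9 [0.5682 0.1561 0.229 ] [  8.    3.4 -22.6] 0.286
13.1 [0.5682 0.156  0.229 ] [  8.5   3.  -22.9] 0.283
13.3 [0.5682 0.1561 0.229 ] [  8.5   2.  -22.8] 0.283
13.5 [0.5682 0.156  0.229 ] [  8.4   2.8 -22.5] 0.279
```

Steady at 22.5 N against the stop. Hand in.

```bash
python3 -c "
from bench import *
job_done();s=state();print(s['clock'],s['position'],s['wrist_force'],s['width'])"
```

```text
the job is handed in; nothing more can be done
the job is handed in; nothing more can be done
```

I slid the sled by its push knob to the loading end, then pulled the index plunger up to its stop. The gripper was still holding it when I handed the job in at about 13.5 s. No verdict was reported.

- **Sled:** it ran until it stopped dead against about 33 N, which I took as the solid stop. The last picture shows it unmoved since I let go of the push knob, with the leg end clear of the cutter. The catch roller is too small to see in the pictures, so I judged it seated from the hard stop and the sled's position.
- **Plunger:** the tool rose about 12.4 mm and the pull held steady at about 22.5 N for the last second. The spring alone accounts for 12 N, so the plunger is on its stop. I set the grip to 100 N.
- **Other things on the bench:** the network readings and the last picture agree with the start to about 15 mm or better. The finished leg's first scene reading was wrong (it picked up the brush), so I compared its top view instead. The last top view did not find the sanding block or the glue, and I checked those in the scene view only.
- **Leg:** it shows no turn in the pictures.

Two things were not smooth. The first pull overshot and briefly pressed on the plunger stop with about 94 N, below the 120 N limit. The pull later eased from 25 to 16 N, so I tightened the grip and topped it up before handing in.

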